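# Open the test kiln onto its lid rest and load the blue test tile

### The arm

A 7-joint arm with a two-finger parallel gripper is mounted at the origin on a cart in front of the work surface, level with it; the furniture and walls round the work are solid. World frame = base frame: x ahead of the robot, y to its left, z up, the work surface at z = 0. Lengths are in m, angles in rad, forces in N, time in s.
With the tool pointing down it reaches from about 0.425 to 0.8 m from the base axis. Payload 8.3 kg.
Tool frame: the origin (TCP) lies between the finger pads; the fingertips stand 14 mm ahead of it and the grasp point (between the pads) lies 5 mm behind it; z points along the fingers, y is the line along which they close (so a half turn about z gives the same grasp; the last joint's range is limited). The gripper opens to 85 mm and grips with 20 to 120 N. Pads are 22 mm wide; open, the fingers measure 114 mm over their backs; the gripper's body (76 mm by 85 mm) begins 54 mm behind the grasp point. The pads swing forward as they close: fully open they stand 13 mm farther back than shut.
Start: joints at [1.224, 0.383, 0.016, 1.37, -0.006, 1.388, -0.046], TCP at [0.175, -0.6, 0.245] pointing down, gripper open.
Joint ranges: [-2.95, 2.95], [-0.25, 2.06], [-1.52, 1.56], [0.18, 2.33], [-1.44, 4.58], [0.02, 2.06], [-3.01, 3.01]. Speed limits (rad/s): [2.39, 2.39, 3.01, 3.01, 3.14, 3.14, 3.14].

### API

Orientations are given as a unit quaternion [w, x, y, z].
In Python, from bench import bot gives the robot as it stands.
- The arm moves only by the tool servo_tool, never from a script. Its argument "moves" is a list of rows, each an object of numbers: "tx", "ty", "tz": the shift along the world's x, y, z in mm; "rx", "ry", "rz": the turn, a rotation vector about the world's x, y, z in degrees; "jaw": the opening, from 0 (shut) to 1 (fully open). In form: [{"tx": .., "ty": .., "tz": .., "rx": .., "ry": .., "rz": .., "jaw": ..}, ...]. A call has 1 to 10 rows; each row shifts and turns the commanded pose from where the row before left it; what a row does not reach is not made up. A row lasts 1/8 s, in which the tool goes at most 62.5 mm and 10.7 degrees, less where a joint would pass 70% of its speed; a pose out of reach is approached as far as the arm can. A call with a gripper value outside its range is refused whole. The fingers move at their own pace and stop on an object; the grip force is fixed at half the most. Time passes only in rows, so rows that do not move let the fingers close. It gives the time, the measured TCP pose, the force, the opening and the grip force at its end, in the units of the state.
- bot.read_state(): the state, without advancing time (a new reading comes with each control period).
- bot.grab_frame(name): name is "scene" or "top" or "wrist"; returns the picture (400x640x3 uint8, blue, green, red); there is no depth.
- bot.camera_params(name): a dict with "fx", "fy", "cx", "cy" (pixels), "extrinsics" (4x4, takes a point from camera to world coordinates). Camera axes: x right, y down, z forward; pixel columns grow to the right and rows downward; lengths in m; the calibration is good to about 2 mm. A picture is of the moment at which its call begins: read the wrist's pose just before it. camera_params takes no time and is no camera call; for the wrist camera it gives the pose at the moment of the call.
- bot.finish_job(): hands the job in; it is judged then, once.
The state is a dict: "time": time; "qpos": joint angles; "qvel": joint speeds; "effort": joint torques, N m; "tcp_pos": TCP position; "eef_rot": TCP orientation; "force": force on the tool from outside, world axes, zero at the start; "wrist_torque": the same for the moment, N m; "finger_gap": finger opening in m; "grasp_force": force on a finger pad.
Only numpy, scipy, OpenCV 4.12 (cv2) and the standard library are available. Lean on these libraries where they do the work, as an engineer would, in place of code of your own. Each camera call takes 0.05 s, during which the arm holds its last target. There are 200 camera calls.

### The job

Get the little test kiln ready for a firing: lift its lid by its wooden handle and bring it right back until it bears lightly on the rubber buffer of the lid rest, without forcing it against the buffer, flinging it or letting it fall. Leave it resting there, then stand the blue-glazed test tile upright in the middle of the shelf inside the kiln, set down gently. Leave the other two tiles and the jars, pot, bowl and calliper where they are.

Things in the scene. Friction and masses are not known exactly. Their poses are not given: they have to be found in the camera images.
- kiln: Bench test kiln, fixed: steel case 140 mm deep (x) by 190 wide (y), control box on its right side out to y = -144 mm. Origin: centre of its underside; x points from its front (handle side) to its back, z up. Rim at 115 mm; the chamber in it is 96 mm (x) by 146 (y), walls 22 thick. The closed lid covers it up to 149 mm.
- kiln_lid (a joint): Hinge angle of the kiln lid in rad: 0 closed, growing as its front edge swings up and back. The lid stays where it is left. It ends on the buffer of the lid rest somewhere between 1.65 and 2.0 rad; the buffer is on a screw set differently each time, so the stop must be felt or seen. At the stop 1 N of push on the handle makes about 4 N on the buffer, which gives 1 mm per 10 N.
- lid_grip (a point): Middle of the lid's bow handle: a wooden bar 14 mm thick and 83 mm long, level along the kiln's y, free to turn on a rod between two steel posts, its axis 42 mm in front of the lid's front edge (34 mm of free gap behind it). Lid closed: at x -114, y 0, z 132 mm in the kiln's frame. It swings with the lid and stands above the lid's edge when the lid is upright.
- lid_hinge (a point): Point on the lid's hinge axis, mid-width: x 74, y 0, z 115 mm in the kiln's frame; the axis runs along the kiln's y. lid_grip swings round it at 189 mm. The lid is 140 x 190 x 32 mm, 0.35 to 0.7 kg; the hinge is stiff (about 0.4 N m of friction), and raising the lid takes 3 to 6 N at the handle.
- lid_rest: Lid rest: steel bracket behind the kiln, reaching 156 mm behind the kiln's centre and 180 mm high, with a black rubber buffer 20 mm in diameter on an adjusting screw, pointing forward, 45 mm above the hinge axis and 37 to 54 mm behind it. Origin and axes are those of the kiln. More than 40 N on it strains it.
- kiln_shelf (a point): Middle of the top face of the kiln shelf (flat, 90 x 138 mm) on the floor of the chamber, 60 mm above the kiln's underside and 55 mm below the rim; axes are those of the kiln.
- ware_board: Plywood ware board fixed on the worktop, 105 x 300 x 16 mm, long side along its y, origin at the centre of its underside. The three test tiles stand on it in a row about 100 mm apart, in any order.
- tile_blue: L-shaped test tile with BLUE glaze, 35 g: foot 34 mm wide (x), 45 long (y -23 to 22), 5 thick; at its +y end an upright plate 34 wide (x), 5 thick (y 17 to 22), 50 tall. Origin: middle of the foot's underside, z up. The glazed face looks to its +y. Pinch the upright across its 34 mm width, at x 0, y 19 mm.
- tile_red: Test tile of the same shape with a red-brown glazed face; leave it.
- tile_black: Test tile of the same shape with a nearly black glazed face; leave it.
- glaze_jar_a: Round glaze sample jar with a cream body and white lid, 56 mm in diameter, 68 mm tall; bystander, origin under its centre.
- glaze_jar_b: Round glaze sample jar with a blue body and white lid, 56 mm in diameter, 68 mm tall; bystander, origin under its centre.
- white_pot: White round pot, 73 mm wide, 96 mm tall, right behind the kiln's control box; bystander, origin under its centre.
- black_bowl: Small black bowl, 69 mm wide, 38 mm tall, to the right; bystander, origin under its centre.
- calliper: Flat steel outside calliper, 80 x 151 x 6 mm, lying on the right; bystander, origin under its centre.
There are look-alikes about, which are no part of the job. What is shaped like the tile_blue but purple or turquoise is not meant.

How it is judged:
By the outcome, as a careful person would: the job done as asked, in the order asked, and still so for the second after the job is handed in, with the robot touching nothing.
It also fails if it takes over 72 s, if anything falls off the work surface, if the arm or the gripper's body presses on something with over 40 N, if the wrist force passes 120 N, or if a joint passes its speed limit or range.

## Working session

There is one attempt and no reset: what is moved stays moved. The work goes in short steps, Python scripts to look and compute and a tool call to move; the robot and the scene stay as the last step left them, time stands still between calls to the robot, and variables do not carry over. Pictures are saved under pics/ and viewed, at most 12 in all, crops included, and the job is handed in when it is done.

Besides the shell and the picture viewer there is one more tool, called after "Emit:" as name(argument=value, ...) on one line, values as JSON. servo_tool: Moves the arm, as the interface text tells. Its arguments: {"type":"object","properties":{"moves":{"type":"array","items":{"type":"object","properties":{"tx":{"type":"number"},"ty":{"type":"number"},"tz":{"type":"number"},"rx":{"type":"number"},"ry":{"type":"number"},"rz":{"type":"number"},"jaw":{"type":"number"}}}}},"required":["moves"]}

```bash
mkdir -p pics; ls
cat > h.py <<'E'
import numpy as np, cv2
from bench import bot
def ray(n,u,v,P=None):
    P=P or bot.camera_params(n);E=np.array(P["extrinsics"])
    d=E[:3,:3]@np.array([(u-P["cx"])/P["fx"],(v-P["cy"])/P["fy"],1]);return E[:3,3],d
def onz(n,u,v,z,P=None):
    o,d=ray(n,u,v,P);return o+d*(z-o[2])/d[2]
def proj(n,p,P=None):
    P=P or bot.camera_params(n);E=np.linalg.inv(np.array(P["extrinsics"]));c=E[:3,:3]@np.array(p)+E[:3,3]
    return np.array([P["fx"]*c[0]/c[2]+P["cx"],P["fy"]*c[1]/c[2]+P["cy"]])
E
python3 - <<'E'
from h import *
for n in ("scene","top"):
    cv2.imwrite(f"pics/{n}0.png",bot.grab_frame(n)); P=bot.camera_params(n); print(n,P["fx"],np.round(P["extrinsics"],3).tolist())
s=bot.read_state();print(s["time"],s["tcp_pos"],s["eef_rot"],s["force"],s["finger_gap"])
E
```

```text
pics
scene 404.3787065568173 [[-0.713, -0.469, 0.521, -0.124], [-0.7, 0.454, -0.551, 0.709], [0.022, -0.758, -0.652, 0.944], [0.0, 0.0, 0.0, 1.0]]
top 365.5810331348228 [[-0.028, -0.989, 0.146, 0.335], [-0.999, 0.031, 0.014, -0.015], [-0.018, -0.146, -0.989, 1.301], [0.0, 0.0, 0.0, 1.0]]
0.1 [ 0.17491384 -0.59958175  0.24439413] [-8.66234726e-04  9.89947351e-01  1.41433642e-01 -1.30050905e-04] [-0.07631151  0.50041931 -0.99764253] 0.08534192737226157
```

View pics/scene0.png

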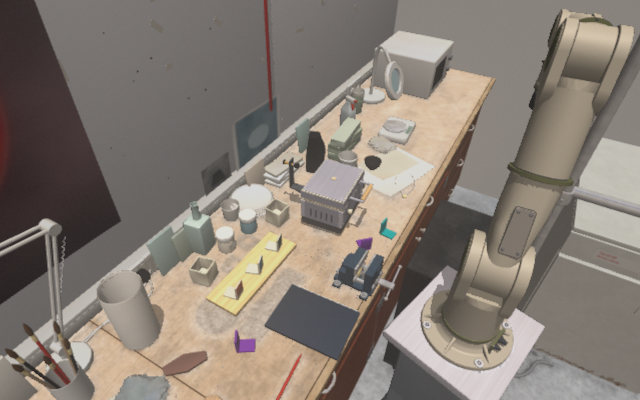

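View pics/top0.png

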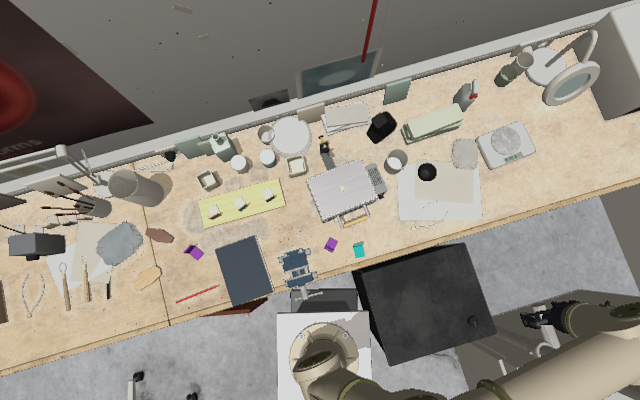

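The scene view shows the kiln at (335,195) and the board with three tiles at (235,290), (257,265) and (275,243). There are purple and turquoise decoys at (245,343), (363,243) and (387,229). The top view shows the kiln at (343,189) with its handle in front at (355,215), and the tiles at (214,211), (240,203) and (267,194). Next I'll enlarge the crops.

Run:
```python
import cv2,numpy as np
t=cv2.imread("pics/top0.png");s=cv2.imread("pics/scene0.png")
a=cv2.resize(t[130:240,190:390],None,fx=4,fy=4,interpolation=cv2.INTER_CUBIC)[:, :800]
cv2.imwrite("pics/c1.png",a)
b=cv2.resize(s[225:310,205:305],None,fx=4,fy=4,interpolation=cv2.INTER_CUBIC)
c=cv2.resize(s[150:235,285:385],None,fx=4,fy=4,interpolation=cv2.INTER_CUBIC)
cv2.imwrite("pics/c2.png",np.hstack([b,c]))
```

```text
(no output)
```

View pics/c1.png

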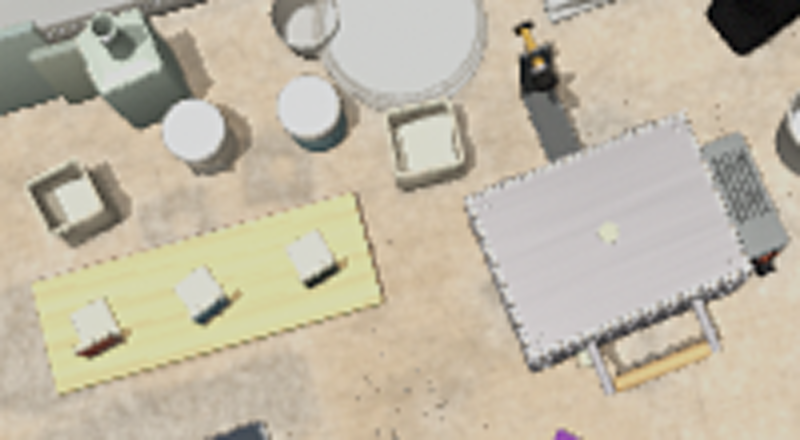

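View pics/c2.png

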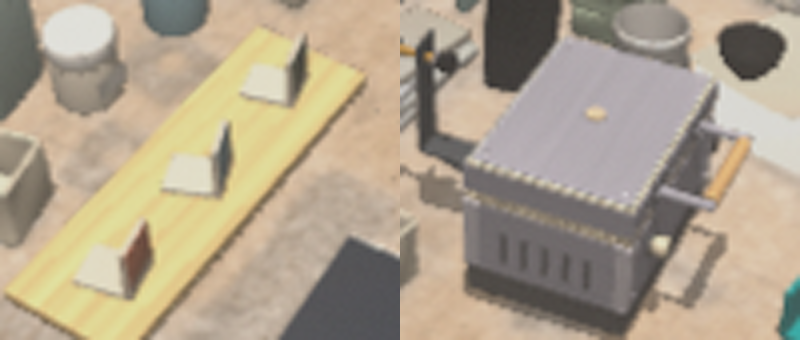

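c1 and c2 show the left tile with a red face at crop (100,345), the middle one bluish at (208,308) and the right one dark at (325,272). I'll compare their colours and measure the kiln and board.

Run:
```python
from h import *
t=cv2.imread("pics/top0.png");s=cv2.imread("pics/scene0.png")
# darkest-saturated glaze colours
for nm,(x0,y0) in dict(left=(208,212),mid=(235,203),right=(264,193)).items():
    r=t[y0-4:y0+14,x0-2:x0+16].reshape(-1,3); g=r[r.sum(1)<330]; print("top",nm,len(g),np.median(g,0) if len(g) else None)
for nm,(x0,y0) in dict(left=(236,282),mid=(257,256),right=(275,234)).items():
    r=s[y0-2:y0+14,x0-2:x0+10].reshape(-1,3); g=r[r.sum(1)<300]; print("scene",nm,len(g),np.median(g,0) if len(g) else None)
def c1(u,v): return 190+(u+.5)/4-.5,130+(v+.5)/4-.5
P=bot.camera_params("top")
cs=[onz("top",*c1(*p),.149,P)*1000 for p in [(535,367),(753,277),(686,113),(467,200)]]  # FL FR BR BL
print(np.round(cs,0)); 
for i in range(4): d=cs[(i+1)%4]-cs[i]; print(np.linalg.norm(d).round(),np.degrees(np.arctan2(d[1],d[0])).round(1))
print("centre",np.mean(cs,0))
k=[onz("top",*c1(*p),.132,P)*1000 for p in [(614,384),(712,347)]];d=k[1]-k[0];print("handle",np.round(k),np.linalg.norm(d),np.degrees(np.arctan2(d[1],d[0])),np.mean(k,0))
b=[onz("top",*c1(*p),.016,P)*1000 for p in [(60,393),(383,300),(356,194),(33,282)]]
print("board",np.round(b),np.mean(b,0))
for i in range(4): d=b[(i+1)%4]-b[i]; print(np.linalg.norm(d).round(),np.degrees(np.arctan2(d[1],d[0])).round(1))
print("tile mid top edge",[np.round(onz("top",*c1(*p),.066,P)*1000) for p in [(196,313),(230,296)]],"foot back", [np.round(onz("top",*c1(*p),.021,P)*1000) for p in [(176,288),(206,268)]])
```

```text
top left 28 [56.5 67.  91.5]
top mid 24 [70.5 77.  75. ]
top right 21 [53. 63. 61.]
scene left 49 [ 67.  81. 109.]
scene mid 19 [85. 88. 86.]
scene right 25 [70. 79. 83.]
[[ 448.  -14.  149.]
 [ 515. -189.  149.]
 [ 651. -142.  149.]
 [ 584.   37.  149.]]
188.0 -69.2
144.0 19.1
191.0 110.3
146.0 -159.7
centre [549.35772556 -77.04014612 149.        ]
handle [[ 434.  -76.  132.]
 [ 461. -156.  132.]] 84.18761708856256 -71.02890513726241 [ 447.75688408 -116.24553793  132.        ]
board [[451. 407.  16.]
 [525. 120.  16.]
 [622. 143.  16.]
 [551. 433.  16.]] [537.04983187 275.64717169  16.        ]
297.0 -75.5
100.0 13.2
299.0 103.8
104.0 -165.5
tile mid top edge [array([511., 275.,  66.]), array([525., 246.,  66.])] foot back [array([541., 303.,  21.]), array([558., 277.,  21.])]
```

The kiln yaw is about 20° with its origin near (551,-76) mm, which puts lid_grip near (445,-115), matching the measured (448,-116). I'll approach above the handle.

Emit:
servo_tool(moves=[{"tx": 22, "ty": 40, "tz": 5, "rz": 8, "jaw": 0.5}, {"tx": 24, "ty": 44, "rz": 8.5, "jaw": 0.5}, {"tx": 24, "ty": 44, "rz": 8.5, "jaw": 0.5}, {"tx": 24, "ty": 44, "rz": 8.5, "jaw": 0.5}, {"tx": 24, "ty": 44, "rz": 8.5, "jaw": 0.5}, {"tx": 24, "ty": 44, "rz": 8.5, "jaw": 0.5}, {"tx": 24, "ty": 44, "rz": 8.5, "jaw": 0.5}, {"tx": 24, "ty": 44, "rz": 8.5, "jaw": 0.5}, {"tx": 24, "ty": 44, "rz": 8.5, "jaw": 0.5}, {"tx": 24, "ty": 44, "rz": 8.5, "jaw": 0.5}])

```text
validation failed for argument at $.mo...
```

Emit:
servo_tool(moves=[{"tx": 15, "ty": 24, "rz": 9.2, "jaw": 0.5}, {"tx": 10, "ty": 20, "jaw": 0.5}, {"jaw": 0.5}, {"jaw": 0.5}])

```text
validation failed for argument at $.mo...
```

```bash
cat >> h.py <<'E'
from scipy.spatial.transform import Rotation as Rn
def st():
    s=bot.read_state();q=np.array(s["eef_rot"]);R=Rn.from_quat(q[[1,2,3,0]]).as_matrix()
    print("t",round(s["time"],2),"tcp",np.round(np.array(s["tcp_pos"])*1000,1),"ycl",np.degrees(np.arctan2(R[1,1],R[0,1])).round(1),"z",R[:,2].round(3),"F",np.round(s["force"],1),"gap",round(s["finger_gap"]*1000,1),"gf",s["grasp_force"]);return s,R
E
python3 - <<'E'
from h import *
st();P=bot.camera_params("wrist");cv2.imwrite("pics/w1.png",bot.grab_frame("wrist"));np.save("w1.npy",P,allow_pickle=True)
print(P["fx"],np.round(P["extrinsics"],3).tolist())
print(proj("wrist",[.446,-.116,.132],P))
E
```

```text
t 0.1 tcp [ 174.9 -599.6  244.4] ycl -73.7 z [-0.001  0.002 -1.   ] F [-0.1  0.5 -1. ] gap 85.3 gf 0.0
282.64282979075006 [[0.28, -0.923, -0.263, 0.24], [-0.96, -0.27, -0.075, -0.58], [-0.002, 0.274, -0.962, 0.373], [0.0, 0.0, 0.0, 1.0]]
[-443.24699265 -553.8858621 ]
```

View pics/w1.png

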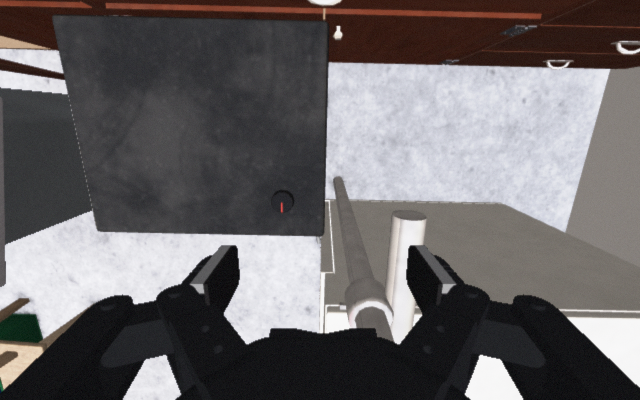

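The move was refused and the arm hasn't moved; this picture only shows the cart and floor, with the fingers at the bottom. I'll give every field.

Emit:
servo_tool(moves=[{"tx": 22, "ty": 40, "tz": 5, "rx": 0, "ry": 0, "rz": 8, "jaw": 0.5}])

```text
time: 0.28
tcp_pos: [0.1942, -0.561, 0.2486]
eef_rot: [-0.001, 0.978, 0.209, -0.001]
force: [0.6, 0.9, -0.1]
finger_gap: 0.0699
grasp_force: 0.0
```

Emit:
servo_tool(moves=[{"tx": 24, "ty": 44, "tz": 0, "rx": 0, "ry": 0, "rz": 8.5, "jaw": 0.5}, {"tx": 24, "ty": 44, "tz": 0, "rx": 0, "ry": 0, "rz": 8.5, "jaw": 0.5}, {"tx": 24, "ty": 44, "tz": 0, "rx": 0, "ry": 0, "rz": 8.5, "jaw": 0.5}, {"tx": 24, "ty": 44, "tz": 0, "rx": 0, "ry": 0, "rz": 8.5, "jaw": 0.5}, {"tx": 24, "ty": 44, "tz": 0, "rx": 0, "ry": 0, "rz": 8.5, "jaw": 0.5}, {"tx": 24, "ty": 44, "tz": 0, "rx": 0, "ry": 0, "rz": 8.5, "jaw": 0.5}, {"tx": 24, "ty": 44, "tz": 0, "rx": 0, "ry": 0, "rz": 8.5, "jaw": 0.5}, {"tx": 24, "ty": 44, "tz": 0, "rx": 0, "ry": 0, "rz": 8.5, "jaw": 0.5}, {"tx": 24, "ty": 44, "tz": 0, "rx": 0, "ry": 0, "rz": 8.5, "jaw": 0.5}, {"tx": 18, "ty": 30, "tz": 0, "rx": 0, "ry": 0, "rz": 8.5, "jaw": 0.5}])

```text
time: 1.52
tcp_pos: [0.4317, -0.1315, 0.2503]
eef_rot: [0.0, 0.576, 0.817, 0.0]
force: [0.1, 0.5, 0.0]
finger_gap: 0.0428
grasp_force: 0.0
```

Emit:
servo_tool(moves=[{"tx": 10, "ty": 15, "tz": 0, "rx": 0, "ry": 0, "rz": 0, "jaw": 0.5}, {"tx": 0, "ty": 0, "tz": 0, "rx": 0, "ry": 0, "rz": 0, "jaw": 0.5}, {"tx": 0, "ty": 0, "tz": 0, "rx": 0, "ry": 0, "rz": 0, "jaw": 0.5}])

```text
time: 1.9
tcp_pos: [0.4405, -0.12, 0.2501]
eef_rot: [-0.0, 0.579, 0.815, -0.0]
force: [-0.2, -0.3, -0.5]
finger_gap: 0.0428
grasp_force: 0.0
```

Run:
```python
from h import *
st();P=bot.camera_params("wrist");cv2.imwrite("pics/w2.png",bot.grab_frame("wrist"));np.save("w2.npy",P,allow_pickle=True)
print(np.round(P["extrinsics"],3).tolist())
print(proj("wrist",[.446,-.116,.132],P))
```

```text
t 1.9 tcp [ 440.5 -120.   250.1] ycl 19.2 z [-0.001 -0.    -1.   ] F [-0.2 -0.3 -0.5] gap 42.8 gf 0.0
[[0.944, 0.316, 0.089, 0.417], [0.329, -0.908, -0.259, -0.054], [-0.001, 0.274, -0.962, 0.379], [0.0, 0.0, 0.0, 1.0]]
[330.87767486 197.65502315]
```

View pics/w2.png

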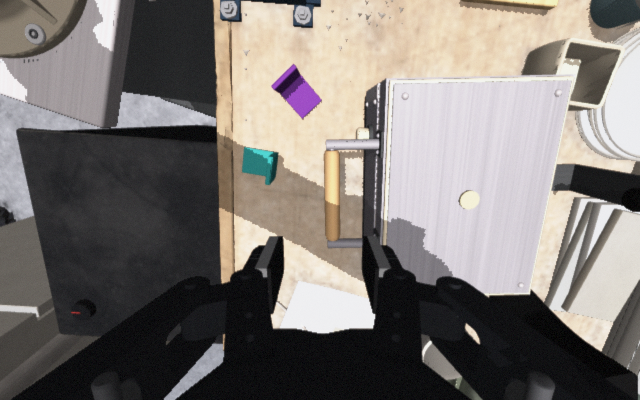

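The wrist view shows the handle bar from (333,150) to (333,241), square to the jaws. The lid corners are at (387,80) and (568,77) on the left, with the front edge down to about (383,292).

Run:
```python
from h import *
P=np.load("w2.npy",allow_pickle=True).item()
im=cv2.imread("pics/w2.png");h=cv2.cvtColor(im,cv2.COLOR_BGR2HSV)
m=cv2.inRange(h,(10,90,120),(25,255,255));m[:140]=0;m[255:]=0;m[:,:318]=0;m[:,345:]=0
c=max(cv2.findContours(m,0,1)[0],key=cv2.contourArea);r=cv2.minAreaRect(c);print(r)
ends=[r[0]+np.array(x) for x in ((0,-max(r[1])/2),(0,max(r[1])/2))]
k=[onz("wrist",*e,.135,P)*1000 for e in ends];d=k[0]-k[1];print(np.round(k,1),np.linalg.norm(d),np.degrees(np.arctan2(d[1],d[0])),np.mean(k,0))
q=[onz("wrist",*e,.149,P)*1000 for e in [(387,80),(568,77)]];d=q[1]-q[0];print(np.round(q,1),np.linalg.norm(d),np.degrees(np.arctan2(d[1],d[0])))
```

```text
((331.5, 195.0), (90.0, 15.0), 90.0)
[[ 431.9  -75.3  135. ]
 [ 460.  -153.7  135. ]] 83.34118175675698 109.69036129289017 [ 445.97264053 -114.51444029  135.        ]
[[453.  -11.  149. ]
 [580.7  35.6 149. ]] 136.00105172476603 20.068344411277607
```

Emit:
servo_tool(moves=[{"tx": 5.5, "ty": 5.5, "tz": -20, "rx": 0, "ry": 0, "rz": 0.6, "jaw": 0.4}, {"tx": 0, "ty": 0, "tz": -30, "rx": 0, "ry": 0, "rz": 0, "jaw": 0.4}, {"tx": 0, "ty": 0, "tz": -30, "rx": 0, "ry": 0, "rz": 0, "jaw": 0.4}, {"tx": 0, "ty": 0, "tz": -25, "rx": 0, "ry": 0, "rz": 0, "jaw": 0.4}, {"tx": 0, "ty": 0, "tz": -17, "rx": 0, "ry": 0, "rz": 0, "jaw": 0.4}, {"tx": 0, "ty": 0, "tz": 0, "rx": 0, "ry": 0, "rz": 0, "jaw": 0.4}])

```text
time: 2.7
tcp_pos: [0.4452, -0.1143, 0.1272]
eef_rot: [-0.001, 0.575, 0.818, -0.001]
force: [-0.1, 0.9, 0.1]
finger_gap: 0.034
grasp_force: 0.0
```

Emit:
servo_tool(moves=[{"tx": 0, "ty": 0, "tz": 0, "rx": 0, "ry": 0, "rz": 0, "jaw": 0.1}, {"tx": 0, "ty": 0, "tz": 0, "rx": 0, "ry": 0, "rz": 0, "jaw": 0.1}, {"tx": 0, "ty": 0, "tz": 0, "rx": 0, "ry": 0, "rz": 0, "jaw": 0.1}, {"tx": 0, "ty": 0, "tz": 0, "rx": 0, "ry": 0, "rz": 0, "jaw": 0.1}])

```text
time: 3.2
tcp_pos: [0.4472, -0.1139, 0.1291]
eef_rot: [0.001, 0.575, 0.818, 0.0]
force: [-0.1, -1.7, 6.2]
finger_gap: 0.0117
grasp_force: 58.9
```

Run:
```python
import numpy as np
th=np.array([0,1,2.5]+list(np.arange(5,117.5,2.5)));f=np.radians(174.83-th);u=np.array([np.cos(np.radians(19.8)),np.sin(np.radians(19.8))])
h=188.8*np.cos(f);z=188.8*np.sin(f)
for i in range(1,len(th)): print(th[i],np.round([(h[i]-h[i-1])*u[0],(h[i]-h[i-1])*u[1],z[i]-z[i-1]],1),end=" | " if i%2 else "\n")
```

```text
1.0 [0.3 0.1 3.3] | 2.5 [0.6 0.2 4.9]
5.0 [1.2 0.4 8.1] | 7.5 [1.5 0.6 8.1]
10.0 [1.9 0.7 8. ] | 12.5 [2.2 0.8 7.9]
15.0 [2.5 0.9 7.8] | 17.5 [2.8 1.  7.7]
20.0 [3.1 1.1 7.5] | 22.5 [3.4 1.2 7.4]
25.0 [3.7 1.3 7.2] | 27.5 [4.  1.5 7. ]
30.0 [4.3 1.6 6.8] | 32.5 [4.6 1.7 6.6]
35.0 [4.9 1.8 6.4] | 37.5 [5.1 1.8 6.2]
40.0 [5.4 1.9 5.9] | 42.5 [5.6 2.  5.7]
45.0 [5.8 2.1 5.4] | 47.5 [6.1 2.2 5.1]
50.0 [6.3 2.3 4.9] | 52.5 [6.5 2.3 4.6]
55.0 [6.6 2.4 4.3] | 57.5 [6.8 2.5 3.9]
60.0 [7.  2.5 3.6] | 62.5 [7.1 2.6 3.3]
65.0 [7.2 2.6 3. ] | 67.5 [7.3 2.6 2.6]
70.0 [7.4 2.7 2.3] | 72.5 [7.5 2.7 1.9]
75.0 [7.6 2.7 1.6] | 77.5 [7.7 2.8 1.2]
80.0 [7.7 2.8 0.9] | 82.5 [7.7 2.8 0.5]
85.0 [7.7 2.8 0.2] | 87.5 [ 7.7  2.8 -0.2]
90.0 [ 7.7  2.8 -0.6] | 92.5 [ 7.7  2.8 -0.9]
95.0 [ 7.7  2.8 -1.3] | 97.5 [ 7.6  2.7 -1.6]
100.0 [ 7.5  2.7 -2. ] | 102.5 [ 7.4  2.7 -2.3]
105.0 [ 7.3  2.6 -2.7] | 107.5 [ 7.2  2.6 -3. ]
110.0 [ 7.1  2.6 -3.3] | 112.5 [ 6.9  2.5 -3.7]
115.0 [ 6.8  2.4 -4. ] |
```

Emit:
servo_tool(moves=[{"tx": 0.3, "ty": 0.1, "tz": 3.3, "rx": 0, "ry": 0, "rz": 0, "jaw": 0.1}, {"tx": 0.6, "ty": 0.2, "tz": 4.9, "rx": 0, "ry": 0, "rz": 0, "jaw": 0.1}, {"tx": 1.2, "ty": 0.4, "tz": 8.1, "rx": 0, "ry": 0, "rz": 0, "jaw": 0.1}, {"tx": 1.5, "ty": 0.6, "tz": 8.1, "rx": 0, "ry": 0, "rz": 0, "jaw": 0.1}, {"tx": 1.9, "ty": 0.7, "tz": 8.0, "rx": 0, "ry": 0, "rz": 0, "jaw": 0.1}])

```text
time: 3.82
tcp_pos: [0.4523, -0.1119, 0.1607]
eef_rot: [0.0, 0.575, 0.818, 0.0]
force: [4.6, -3.1, -4.6]
finger_gap: 0.012
grasp_force: 58.5
```

Emit:
servo_tool(moves=[{"tx": 2.2, "ty": 0.8, "tz": 7.9, "rx": 0, "ry": 0, "rz": 0, "jaw": 0.1}, {"tx": 2.5, "ty": 0.9, "tz": 7.8, "rx": 0, "ry": 0, "rz": 0, "jaw": 0.1}, {"tx": 2.8, "ty": 1.0, "tz": 7.7, "rx": 0, "ry": 0, "rz": 0, "jaw": 0.1}, {"tx": 3.1, "ty": 1.1, "tz": 7.5, "rx": 0, "ry": 0, "rz": 0, "jaw": 0.1}, {"tx": 3.4, "ty": 1.2, "tz": 7.4, "rx": 0, "ry": 0, "rz": 0, "jaw": 0.1}, {"tx": 3.7, "ty": 1.3, "tz": 7.2, "rx": 0, "ry": 0, "rz": 0, "jaw": 0.1}, {"tx": 4.0, "ty": 1.5, "tz": 7.0, "rx": 0, "ry": 0, "rz": 0, "jaw": 0.1}, {"tx": 4.3, "ty": 1.6, "tz": 6.8, "rx": 0, "ry": 0, "rz": 0, "jaw": 0.1}, {"tx": 4.6, "ty": 1.7, "tz": 6.6, "rx": 0, "ry": 0, "rz": 0, "jaw": 0.1}, {"tx": 4.9, "ty": 1.8, "tz": 6.4, "rx": 0, "ry": 0, "rz": 0, "jaw": 0.1}])

```text
time: 5.08
tcp_pos: [0.4874, -0.0989, 0.2332]
eef_rot: [-0.0, 0.575, 0.818, -0.0]
force: [1.1, -4.4, -3.8]
finger_gap: 0.012
grasp_force: 58.6
```

Emit:
servo_tool(moves=[{"tx": 5.1, "ty": 1.8, "tz": 6.2, "rx": 0, "ry": 0, "rz": 0, "jaw": 0.1}, {"tx": 5.4, "ty": 1.9, "tz": 5.9, "rx": 0, "ry": 0, "rz": 0, "jaw": 0.1}, {"tx": 5.6, "ty": 2.0, "tz": 5.7, "rx": 0, "ry": 0, "rz": 0, "jaw": 0.1}, {"tx": 5.8, "ty": 2.1, "tz": 5.4, "rx": 0, "ry": 0, "rz": 0, "jaw": 0.1}, {"tx": 6.1, "ty": 2.2, "tz": 5.1, "rx": 0, "ry": 0, "rz": 0, "jaw": 0.1}, {"tx": 6.3, "ty": 2.3, "tz": 4.9, "rx": 0, "ry": 0, "rz": 0, "jaw": 0.1}])

```text
time: 5.82
tcp_pos: [0.5218, -0.0862, 0.2668]
eef_rot: [-0.0, 0.575, 0.818, -0.0]
force: [-2.7, -4.3, 0.3]
finger_gap: 0.0117
grasp_force: 59.1
```

Forces are low. Carrying on to 90°.

Emit:
servo_tool(moves=[{"tx": 6.5, "ty": 2.3, "tz": 4.6, "rx": 0, "ry": 0, "rz": 0, "jaw": 0.1}, {"tx": 6.6, "ty": 2.4, "tz": 4.3, "rx": 0, "ry": 0, "rz": 0, "jaw": 0.1}, {"tx": 6.8, "ty": 2.5, "tz": 3.9, "rx": 0, "ry": 0, "rz": 0, "jaw": 0.1}, {"tx": 7.0, "ty": 2.5, "tz": 3.6, "rx": 0, "ry": 0, "rz": 0, "jaw": 0.1}, {"tx": 7.1, "ty": 2.6, "tz": 3.3, "rx": 0, "ry": 0, "rz": 0, "jaw": 0.1}, {"tx": 7.2, "ty": 2.6, "tz": 3.0, "rx": 0, "ry": 0, "rz": 0, "jaw": 0.1}, {"tx": 7.3, "ty": 2.6, "tz": 2.6, "rx": 0, "ry": 0, "rz": 0, "jaw": 0.1}, {"tx": 7.4, "ty": 2.7, "tz": 2.3, "rx": 0, "ry": 0, "rz": 0, "jaw": 0.1}])

```text
time: 6.82
tcp_pos: [0.5783, -0.0653, 0.2948]
eef_rot: [0.0, 0.574, 0.819, 0.0]
force: [-2.7, -2.5, 4.7]
finger_gap: 0.0119
grasp_force: 59.5
```

Emit:
servo_tool(moves=[{"tx": 7.5, "ty": 2.7, "tz": 1.9, "rx": 0, "ry": 0, "rz": 0, "jaw": 0.1}, {"tx": 7.6, "ty": 2.7, "tz": 1.6, "rx": 0, "ry": 0, "rz": 0, "jaw": 0.1}, {"tx": 7.7, "ty": 2.8, "tz": 1.2, "rx": 0, "ry": 0, "rz": 0, "jaw": 0.1}, {"tx": 7.7, "ty": 2.8, "tz": 0.9, "rx": 0, "ry": 0, "rz": 0, "jaw": 0.1}, {"tx": 7.7, "ty": 2.8, "tz": 0.5, "rx": 0, "ry": 0, "rz": 0, "jaw": 0.1}, {"tx": 7.7, "ty": 2.8, "tz": 0.2, "rx": 0, "ry": 0, "rz": 0, "jaw": 0.1}, {"tx": 7.7, "ty": 2.8, "tz": -0.2, "rx": 0, "ry": 0, "rz": 0, "jaw": 0.1}, {"tx": 0, "ty": 0, "tz": 0, "rx": 0, "ry": 0, "rz": 0, "jaw": 0.1}])

```text
time: 7.82
tcp_pos: [0.633, -0.0451, 0.3008]
eef_rot: [0.001, 0.574, 0.819, 0.002]
force: [3.1, 0.1, 3.6]
finger_gap: 0.0118
grasp_force: 59.5
```

Emit:
servo_tool(moves=[{"tx": 6.2, "ty": 2.2, "tz": -0.4, "rx": 0, "ry": 0, "rz": 0, "jaw": 0.1}, {"tx": 6.2, "ty": 2.2, "tz": -0.6, "rx": 0, "ry": 0, "rz": 0, "jaw": 0.1}, {"tx": 3.1, "ty": 1.1, "tz": -0.4, "rx": 0, "ry": 0, "rz": 0, "jaw": 0.1}])

```text
time: 8.2
tcp_pos: [0.6476, -0.0397, 0.2993]
eef_rot: [0.0, 0.574, 0.819, 0.001]
force: [-1.1, 0.3, 6.1]
finger_gap: 0.0119
grasp_force: 59.7
```

Emit:
servo_tool(moves=[{"tx": 3.1, "ty": 1.1, "tz": -0.4, "rx": 0, "ry": 0, "rz": 0, "jaw": 0.1}, {"tx": 3.1, "ty": 1.1, "tz": -0.5, "rx": 0, "ry": 0, "rz": 0, "jaw": 0.1}])

```text
time: 8.45
tcp_pos: [0.6536, -0.0375, 0.2984]
eef_rot: [0.0, 0.574, 0.819, 0.001]
force: [-0.9, 0.1, 5.8]
finger_gap: 0.0117
grasp_force: 59.6
```

Emit:
servo_tool(moves=[{"tx": 3.1, "ty": 1.1, "tz": -0.5, "rx": 0, "ry": 0, "rz": 0, "jaw": 0.1}, {"tx": 3.0, "ty": 1.1, "tz": -0.6, "rx": 0, "ry": 0, "rz": 0, "jaw": 0.1}])

```text
time: 8.7
tcp_pos: [0.6597, -0.0352, 0.2971]
eef_rot: [-0.0, 0.574, 0.819, 0.001]
force: [-0.1, 0.7, 5.2]
finger_gap: 0.0118
grasp_force: 59.6
```

Emit:
servo_tool(moves=[{"tx": 3.0, "ty": 1.1, "tz": -0.6, "rx": 0, "ry": 0, "rz": 0, "jaw": 0.1}, {"tx": 3.0, "ty": 1.1, "tz": -0.7, "rx": 0, "ry": 0, "rz": 0, "jaw": 0.1}])

```text
time: 8.95
tcp_pos: [0.6656, -0.0331, 0.2957]
eef_rot: [-0.0, 0.574, 0.819, 0.001]
force: [-0.1, 1.2, 5.3]
finger_gap: 0.0119
grasp_force: 59.6
```

Emit:
servo_tool(moves=[{"tx": 3.0, "ty": 1.1, "tz": -0.7, "rx": 0, "ry": 0, "rz": 0, "jaw": 0.1}, {"tx": 3.0, "ty": 1.1, "tz": -0.8, "rx": 0, "ry": 0, "rz": 0, "jaw": 0.1}])

```text
time: 9.2
tcp_pos: [0.6715, -0.0309, 0.294]
eef_rot: [-0.0, 0.574, 0.819, 0.001]
force: [-1.3, 2.1, 4.5]
finger_gap: 0.0116
grasp_force: 59.6
```

Emit:
servo_tool(moves=[{"tx": 3.0, "ty": 1.1, "tz": -0.8, "rx": 0, "ry": 0, "rz": 0, "jaw": 0.1}, {"tx": 3.0, "ty": 1.1, "tz": -0.9, "rx": 0, "ry": 0, "rz": 0, "jaw": 0.1}])

```text
time: 9.45
tcp_pos: [0.6774, -0.0288, 0.2921]
eef_rot: [-0.0, 0.574, 0.819, 0.001]
force: [-1.6, 2.6, 5.3]
finger_gap: 0.0122
grasp_force: 59.6
```

Emit:
servo_tool(moves=[{"tx": 2.9, "ty": 1.1, "tz": -0.9, "rx": 0, "ry": 0, "rz": 0, "jaw": 0.1}, {"tx": 2.9, "ty": 1.1, "tz": -1.0, "rx": 0, "ry": 0, "rz": 0, "jaw": 0.1}])

```text
time: 9.7
tcp_pos: [0.6831, -0.0267, 0.2902]
eef_rot: [-0.0, 0.574, 0.819, 0.001]
force: [-1.0, 4.6, 4.4]
finger_gap: 0.0121
grasp_force: 59.6
```

Emit:
servo_tool(moves=[{"tx": 2.8, "ty": 1.5, "tz": -1.0, "rx": 0, "ry": 0, "rz": 0, "jaw": 0.1}, {"tx": 2.8, "ty": 1.5, "tz": -1.1, "rx": 0, "ry": 0, "rz": 0, "jaw": 0.1}])

```text
time: 9.95
tcp_pos: [0.6887, -0.0246, 0.2879]
eef_rot: [-0.0, 0.574, 0.819, 0.0]
force: [-1.9, 4.1, 5.5]
finger_gap: 0.012
grasp_force: 59.5
```

Emit:
servo_tool(moves=[{"tx": 2.8, "ty": 1.2, "tz": -1.1, "rx": 0, "ry": 0, "rz": 0, "jaw": 0.1}, {"tx": 2.8, "ty": 1.2, "tz": -1.2, "rx": 0, "ry": 0, "rz": 0, "jaw": 0.1}])

```text
time: 10.2
tcp_pos: [0.6942, -0.0225, 0.2855]
eef_rot: [-0.0, 0.575, 0.818, -0.0]
force: [-2.9, 3.9, 4.6]
finger_gap: 0.0122
grasp_force: 59.6
```

Emit:
servo_tool(moves=[{"tx": 2.7, "ty": 1.0, "tz": -1.2, "rx": 0, "ry": 0, "rz": 0, "jaw": 0.1}])

```text
time: 10.32
tcp_pos: [0.6965, -0.0217, 0.2844]
eef_rot: [-0.0, 0.575, 0.818, -0.001]
force: [-7.8, 2.6, 7.3]
finger_gap: 0.0119
grasp_force: 59.7
```

Run:
```python
from h import *
s,R=st();cv2.imwrite("pics/s2.png",cv2.resize(bot.grab_frame("scene")[120:240,270:390],None,fx=5,fy=5,interpolation=cv2.INTER_CUBIC));st()
```

```text
t 10.32 tcp [696.5 -21.7 284.4] ycl 19.9 z [-0.001 -0.    -1.   ] F [-7.8  2.6  7.3] gap 11.9 gf 59.72300827503204
t 10.38 tcp [696.7 -21.6 284.3] ycl 19.9 z [-0.001 -0.    -1.   ] F [-3.9  3.2  4.6] gap 11.8 gf 59.496073722839355
```

View pics/s2.png

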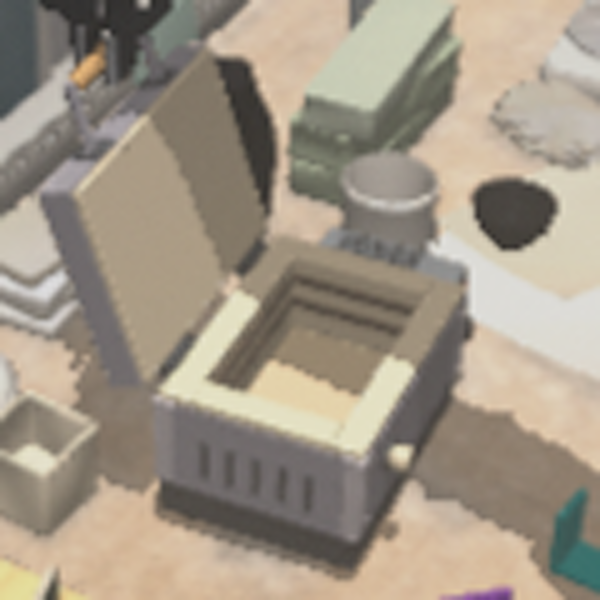

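The scene crop shows the lid leaning back at about 108° with the chamber open; the buffer is hidden behind the lid. I'll let it settle and then confirm contact with a tiny step.

Emit:
servo_tool(moves=[{"tx": 0, "ty": 0, "tz": 0, "rx": 0, "ry": 0, "rz": 0, "jaw": 0.1}, {"tx": 0, "ty": 0, "tz": 0, "rx": 0, "ry": 0, "rz": 0, "jaw": 0.1}])

```text
time: 10.62
tcp_pos: [0.6967, -0.0217, 0.2843]
eef_rot: [-0.0, 0.575, 0.818, -0.0]
force: [-3.3, 2.9, 4.3]
finger_gap: 0.0118
grasp_force: 59.5
```

Emit:
servo_tool(moves=[{"tx": 1.4, "ty": 0.5, "tz": -0.6, "rx": 0, "ry": 0, "rz": 0, "jaw": 0.1}, {"tx": 0, "ty": 0, "tz": 0, "rx": 0, "ry": 0, "rz": 0, "jaw": 0.1}])

```text
time: 10.88
tcp_pos: [0.6976, -0.0213, 0.2839]
eef_rot: [-0.001, 0.575, 0.818, -0.001]
force: [-8.0, 2.4, 5.4]
finger_gap: 0.0119
grasp_force: 59.7
```

Contact confirmed: the force climbed 4 N for a 1 mm move. I'll ease back about a millimetre so that it bears lightly.

Emit:
servo_tool(moves=[{"tx": -1.3, "ty": -0.5, "tz": 0.5, "rx": 0, "ry": 0, "rz": 0, "jaw": 0.1}, {"tx": 0, "ty": 0, "tz": 0, "rx": 0, "ry": 0, "rz": 0, "jaw": 0.1}])

```text
time: 11.12
tcp_pos: [0.6968, -0.0216, 0.2843]
eef_rot: [-0.0, 0.575, 0.818, -0.0]
force: [-4.3, 3.7, 4.2]
finger_gap: 0.0118
grasp_force: 59.6
```

Emit:
servo_tool(moves=[{"tx": 0, "ty": 0, "tz": 0, "rx": 0, "ry": 0, "rz": 0, "jaw": 0.45}, {"tx": 0, "ty": 0, "tz": 0, "rx": 0, "ry": 0, "rz": 0, "jaw": 0.45}, {"tx": 0, "ty": 0, "tz": 0, "rx": 0, "ry": 0, "rz": 0, "jaw": 0.45}])

```text
time: 11.5
tcp_pos: [0.697, -0.0224, 0.2839]
eef_rot: [0.0, 0.575, 0.818, -0.0]
force: [-0.1, 0.5, 0.6]
finger_gap: 0.0387
grasp_force: 0.0
```

Emit:
servo_tool(moves=[{"tx": 0, "ty": 0, "tz": 15, "rx": 0, "ry": 0, "rz": 0, "jaw": 0.45}, {"tx": 0, "ty": 0, "tz": 25, "rx": 0, "ry": 0, "rz": 0, "jaw": 0.45}, {"tx": 0, "ty": 0, "tz": 30, "rx": 0, "ry": 0, "rz": 0, "jaw": 0.45}])

```text
time: 11.88
tcp_pos: [0.6968, -0.0217, 0.3559]
eef_rot: [0.0, 0.575, 0.818, 0.0]
force: [0.2, 0.7, 0.3]
finger_gap: 0.0383
grasp_force: 0.0
```

Run:
```python
from h import *
s,R=st();print(np.round(s["qpos"],2))
cv2.imwrite("pics/t2.png",bot.grab_frame("top"))
t=cv2.imread("pics/t2.png")
def c1(u,v): return 190+(u+.5)/4-.5,130+(v+.5)/4-.5
# per-tile mask: dark glaze face pixels -> bottom edge; bright top
for nm,(x0,y0) in dict(left=(208,212),mid=(235,203),right=(264,193)).items():
    r=t[y0-4:y0+14,x0-2:x0+16].astype(int); m=r.sum(2)<260; g=r[m]; d=g[:,0]-g[:,2]; print(nm,len(g),"max B-R",d.max(),"mean",d.mean())
```

```text
t 11.88 tcp [696.8 -21.7 355.9] ycl 19.9 z [ 0.  0. -1.] F [0.2 0.7 0.3] gap 38.3 gf 0.0
[ 0.26  0.6  -0.56  0.86  0.31  1.74  0.18]
left 23 max B-R -25 mean -41.21739130434783
mid 18 max B-R 23 mean 10.222222222222221
right 19 max B-R 4 mean -8.052631578947368
```

The middle tile is the blue one: its B−R is +10, against −41 for the left and −8 for the right. I'll move over it with the camera on the glaze side.

Emit:
servo_tool(moves=[{"tx": -18, "ty": 28, "tz": 0, "rx": 0, "ry": 0, "rz": 10, "jaw": 0.7}, {"tx": -18, "ty": 28, "tz": 0, "rx": 0, "ry": 0, "rz": 10, "jaw": 0.7}, {"tx": -18, "ty": 28, "tz": 0, "rx": 0, "ry": 0, "rz": 10, "jaw": 0.7}, {"tx": -18, "ty": 28, "tz": 0, "rx": 0, "ry": 0, "rz": 10, "jaw": 0.7}, {"tx": -18, "ty": 28, "tz": -10, "rx": 0, "ry": 0, "rz": 10, "jaw": 0.7}, {"tx": -18, "ty": 28, "tz": -20, "rx": 0, "ry": 0, "rz": 10, "jaw": 0.7}, {"tx": -18, "ty": 28, "tz": -30, "rx": 0, "ry": 0, "rz": 10, "jaw": 0.7}, {"tx": -18, "ty": 28, "tz": -30, "rx": 0, "ry": 0, "rz": 10, "jaw": 0.7}, {"tx": -18, "ty": 28, "tz": -30, "rx": 0, "ry": 0, "rz": 10, "jaw": 0.7}, {"tx": -12, "ty": 28, "tz": -10, "rx": 0, "ry": 0, "rz": 10, "jaw": 0.7}])

```text
time: 13.18
tcp_pos: [0.522, 0.2587, 0.2237]
eef_rot: [-0.0, -0.26, 0.965, -0.001]
force: [0.7, -0.4, 0.4]
finger_gap: 0.0599
grasp_force: 0.0
```

Emit:
servo_tool(moves=[{"tx": 0, "ty": 0, "tz": -15, "rx": 0, "ry": 0, "rz": 0, "jaw": 0.7}, {"tx": 0, "ty": 0, "tz": 0, "rx": 0, "ry": 0, "rz": 0, "jaw": 0.7}, {"tx": 0, "ty": 0, "tz": 0, "rx": 0, "ry": 0, "rz": 0, "jaw": 0.7}])

```text
time: 13.55
tcp_pos: [0.524, 0.2574, 0.2101]
eef_rot: [0.0, -0.256, 0.967, -0.0]
force: [-0.5, -1.1, -0.5]
finger_gap: 0.0597
grasp_force: 0.0
```

Run:
```python
from h import *
st();P=bot.camera_params("wrist");im=bot.grab_frame("wrist");cv2.imwrite("pics/w3.png",im);np.save("w3.npy",P,allow_pickle=True)
```

```text
t 13.55 tcp [524.  257.4 210.1] ycl 119.7 z [ 0.001 -0.    -1.   ] F [-0.5 -1.1 -0.5] gap 59.7 gf 0.0
```

View pics/w3.png

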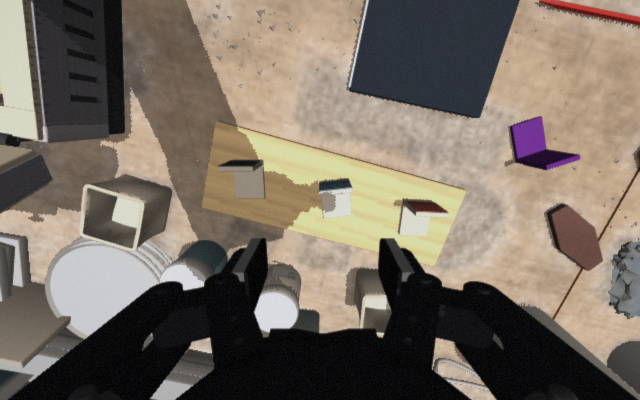

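The wrist view shows the board with three tiles: dark at (242,180), bluish at (335,195) and red at (425,215). I'll enlarge it to confirm and measure.

Run:
```python
from h import *
im=cv2.imread("pics/w3.png")
a=cv2.resize(im[170:226,310:360],None,fx=9,fy=9,interpolation=cv2.INTER_CUBIC)
b=cv2.resize(im[150:240,215:455],None,fx=1.4,fy=1.4,interpolation=cv2.INTER_CUBIC)
c=np.zeros((504,800,3),np.uint8);c[:,:450]=a;c[:b.shape[0],455:455+b.shape[1]]=b
cv2.imwrite("pics/w3c.png",c)
```

```text
(no output)
```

View pics/w3c.png

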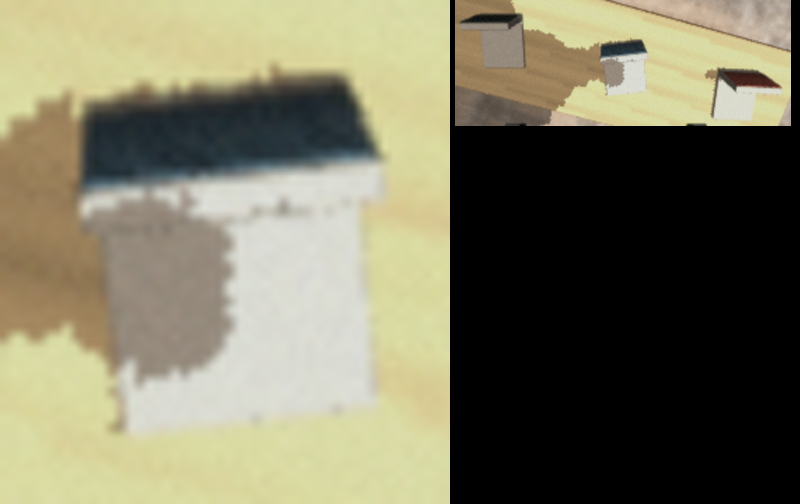

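Confirmed: the middle tile is dark blue, with its upright's top face spanning crop (82,190)–(382,197). The left tile is black and the right one red.

Run:
```python
from h import *
P=np.load("w3.npy",allow_pickle=True).item()
f=lambda p,z: onz("wrist",310+(p[0]+.5)/9-.5,170+(p[1]+.5)/9-.5,z,P)*1000
def seg(a,b,z):
    A,B=f(a,z),f(b,z);d=A-B;print(np.round([A,B],1).tolist(),"len",np.linalg.norm(d).round(1),"ang",np.degrees(np.arctan2(d[1],d[0])).round(1),"mid",((A+B)/2).round(1))
seg((82,190),(380,160),.066);seg((85,222),(382,197),.066);seg((122,433),(373,405),.021);seg((88,103),(345,77),.016)
```

```text
[[524.0, 254.0, 66.0], [504.7, 280.9, 66.0]] len 33.0 ang -54.4 mid [514.4 267.4  66. ]
[[527.0, 256.1, 66.0], [508.2, 283.2, 66.0]] len 33.0 ang -55.3 mid [517.6 269.7  66. ]
[[560.4, 279.9, 21.0], [540.6, 306.8, 21.0]] len 33.3 ang -53.6 mid [550.5 293.3  21. ]
[[524.8, 254.6, 16.0], [505.3, 281.7, 16.0]] len 33.4 ang -54.4 mid [515.  268.1  16. ]
```

Emit:
servo_tool(moves=[{"tx": -8, "ty": 11, "tz": -30, "rx": 0, "ry": 0, "rz": 5.8, "jaw": 0.65}, {"tx": 0, "ty": 0, "tz": -40, "rx": 0, "ry": 0, "rz": 0, "jaw": 0.65}, {"tx": 0, "ty": 0, "tz": -40, "rx": 0, "ry": 0, "rz": 0, "jaw": 0.65}, {"tx": 0, "ty": 0, "tz": -30, "rx": 0, "ry": 0, "rz": 0, "jaw": 0.65}, {"tx": 0, "ty": 0, "tz": -15, "rx": 0, "ry": 0, "rz": 0, "jaw": 0.65}, {"tx": 0, "ty": 0, "tz": -10, "rx": 0, "ry": 0, "rz": 0, "jaw": 0.65}, {"tx": 0, "ty": 0, "tz": 0, "rx": 0, "ry": 0, "rz": 0, "jaw": 0.65}, {"tx": 0, "ty": 0, "tz": 0, "rx": 0, "ry": 0, "rz": 0, "jaw": 0.65}])

```text
time: 14.6
tcp_pos: [0.5156, 0.2699, 0.0455]
eef_rot: [0.001, -0.306, 0.952, 0.0]
force: [0.2, 0.5, -0.0]
finger_gap: 0.0554
grasp_force: 0.0
```

```bash
python3 -c "
from h import *
st()"
```

```text
t 14.6 tcp [515.6 269.9  45.5] ycl 125.7 z [ 0.002  0.001 -1.   ] F [ 0.2  0.5 -0. ] gap 55.4 gf 0.0
```

Emit:
servo_tool(moves=[{"tx": 0, "ty": 0, "tz": 0, "rx": 0, "ry": 0, "rz": 0, "jaw": 0.3}, {"tx": 0, "ty": 0, "tz": 0, "rx": 0, "ry": 0, "rz": 0, "jaw": 0.3}, {"tx": 0, "ty": 0, "tz": 0, "rx": 0, "ry": 0, "rz": 0, "jaw": 0.3}, {"tx": 0, "ty": 0, "tz": 0, "rx": 0, "ry": 0, "rz": 0, "jaw": 0.3}])

```text
time: 15.1
tcp_pos: [0.5155, 0.2697, 0.0454]
eef_rot: [0.001, -0.306, 0.952, -0.0]
force: [-1.1, -0.9, 6.6]
finger_gap: 0.0327
grasp_force: 59.6
```

Emit:
servo_tool(moves=[{"tx": 0, "ty": 0, "tz": 10, "rx": 0, "ry": 0, "rz": 0, "jaw": 0.3}, {"tx": 0, "ty": 0, "tz": 20, "rx": 0, "ry": 0, "rz": 0, "jaw": 0.3}, {"tx": 0, "ty": 0, "tz": 0, "rx": 0, "ry": 0, "rz": 0, "jaw": 0.3}])

```text
time: 15.48
tcp_pos: [0.5161, 0.2704, 0.0769]
eef_rot: [0.002, -0.306, 0.952, 0.0]
force: [0.8, 0.9, 0.1]
finger_gap: 0.0328
grasp_force: 59.4
```

Held securely. I'll carry it over the kiln at height.

Emit:
servo_tool(moves=[{"tx": 0, "ty": 0, "tz": 35, "rx": 0, "ry": 0, "rz": 0, "jaw": 0.3}, {"tx": 0, "ty": 0, "tz": 45, "rx": 0, "ry": 0, "rz": 0, "jaw": 0.3}, {"tx": 0, "ty": -25, "tz": 40, "rx": 0, "ry": 0, "rz": -2, "jaw": 0.3}, {"tx": 2, "ty": -45, "tz": 5, "rx": 0, "ry": 0, "rz": -2, "jaw": 0.3}, {"tx": 3, "ty": -50, "tz": 0, "rx": 0, "ry": 0, "rz": -2, "jaw": 0.3}, {"tx": 3, "ty": -50, "tz": 0, "rx": 0, "ry": 0, "rz": -2, "jaw": 0.3}, {"tx": 3, "ty": -50, "tz": 0, "rx": 0, "ry": 0, "rz": -2, "jaw": 0.3}, {"tx": 3, "ty": -50, "tz": 0, "rx": 0, "ry": 0, "rz": -2, "jaw": 0.3}, {"tx": 3, "ty": -45, "tz": 0, "rx": 0, "ry": 0, "rz": -2, "jaw": 0.3}, {"tx": 2, "ty": -25, "tz": 0, "rx": 0, "ry": 0, "rz": -2, "jaw": 0.3}])

```text
time: 16.73
tcp_pos: [0.5338, -0.0735, 0.1992]
eef_rot: [-0.0, -0.168, 0.986, -0.0]
force: [1.0, -0.6, -0.6]
finger_gap: 0.0328
grasp_force: 59.5
```

Emit:
servo_tool(moves=[{"tx": 0, "ty": -12, "tz": 0, "rx": 0, "ry": 0, "rz": 0, "jaw": 0.3}, {"tx": 0, "ty": 0, "tz": 0, "rx": 0, "ry": 0, "rz": 0, "jaw": 0.3}, {"tx": 0, "ty": 0, "tz": 0, "rx": 0, "ry": 0, "rz": 0, "jaw": 0.3}])

```text
time: 17.1
tcp_pos: [0.534, -0.0803, 0.1995]
eef_rot: [0.0, -0.172, 0.985, 0.0]
force: [-0.4, 0.2, -0.3]
finger_gap: 0.0326
grasp_force: 59.5
```

Run:
```python
from h import *
st();P=bot.camera_params("wrist");im=bot.grab_frame("wrist");cv2.imwrite("pics/w4.png",im);np.save("w4.npy",P,allow_pickle=True)
u=np.array([np.cos(np.radians(19.8)),np.sin(np.radians(19.8))]);v=np.array([-u[1],u[0]])
for a,b in ((-48,73),(-48,-73),(48,73),(48,-73)):
    p=np.array([553.,-76])+a*u+b*v; print(a,b,proj("wrist",[p[0]/1e3,p[1]/1e3,.115],P).round(1))
```

```text
t 17.1 tcp [534.  -80.3 199.5] ycl 109.9 z [ 0.     0.001 -1.   ] F [-0.4  0.2 -0.3] gap 32.6 gf 59.503841400146484
-48 73 [413.4 175.8]
-48 -73 [222.9 175.6]
48 73 [403.5 285.8]
48 -73 [233.6 285.7]
```

View pics/w4.png

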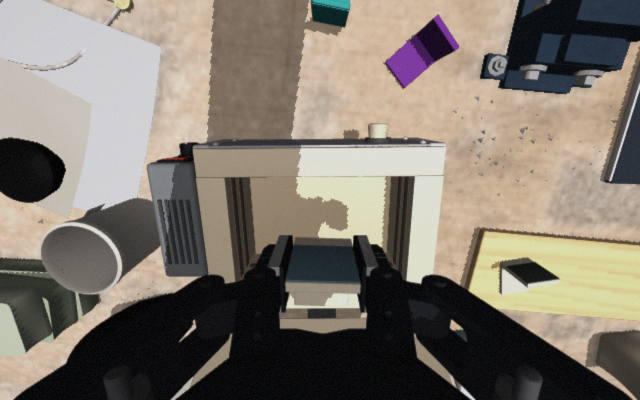

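The wrist view shows the chamber's inner rim corners at (225,177) and (412,176), matching the predicted (223,176) and (413,176). The tile hangs square with its blue face towards the kiln front. Lowering.

Emit:
servo_tool(moves=[{"tx": 1.4, "ty": -2.1, "tz": -25, "rx": 0, "ry": 0, "rz": 0, "jaw": 0.3}, {"tx": 0, "ty": 0, "tz": -25, "rx": 0, "ry": 0, "rz": 0, "jaw": 0.3}, {"tx": 0, "ty": 0, "tz": -25, "rx": 0, "ry": 0, "rz": 0, "jaw": 0.3}, {"tx": 0, "ty": 0, "tz": -18, "rx": 0, "ry": 0, "rz": 0, "jaw": 0.3}, {"tx": 0, "ty": 0, "tz": -8, "rx": 0, "ry": 0, "rz": 0, "jaw": 0.3}, {"tx": 0, "ty": 0, "tz": 0, "rx": 0, "ry": 0, "rz": 0, "jaw": 0.3}, {"tx": 0, "ty": 0, "tz": 0, "rx": 0, "ry": 0, "rz": 0, "jaw": 0.3}])

```text
time: 18.02
tcp_pos: [0.536, -0.0845, 0.0993]
eef_rot: [0.001, -0.171, 0.985, -0.0]
force: [-0.8, 0.0, -0.1]
finger_gap: 0.0328
grasp_force: 59.5
```

Emit:
servo_tool(moves=[{"tx": 0, "ty": 0, "tz": -2, "rx": 0, "ry": 0, "rz": 0, "jaw": 0.3}, {"tx": 0, "ty": 0, "tz": -2, "rx": 0, "ry": 0, "rz": 0, "jaw": 0.3}, {"tx": 0, "ty": 0, "tz": 0, "rx": 0, "ry": 0, "rz": 0, "jaw": 0.3}])

```text
time: 18.4
tcp_pos: [0.5352, -0.0848, 0.0943]
eef_rot: [-0.0, -0.171, 0.985, -0.0]
force: [0.3, -0.2, -0.1]
finger_gap: 0.0328
grasp_force: 59.5
```

Emit:
servo_tool(moves=[{"tx": 0, "ty": 2, "tz": -1.5, "rx": 0, "ry": 0, "rz": 0, "jaw": 0.3}, {"tx": 0, "ty": 0, "tz": -1.5, "rx": 0, "ry": 0, "rz": 0, "jaw": 0.3}, {"tx": 0, "ty": 0, "tz": 0, "rx": 0, "ry": 0, "rz": 0, "jaw": 0.3}])

```text
time: 18.77
tcp_pos: [0.5353, -0.0826, 0.0912]
eef_rot: [-0.0, -0.171, 0.985, 0.0]
force: [0.8, 1.0, -0.3]
finger_gap: 0.0327
grasp_force: 59.5
```

Emit:
servo_tool(moves=[{"tx": 0, "ty": 0, "tz": -1, "rx": 0, "ry": 0, "rz": 0, "jaw": 0.3}, {"tx": 0, "ty": 0, "tz": 0, "rx": 0, "ry": 0, "rz": 0, "jaw": 0.3}])

```text
time: 19.02
tcp_pos: [0.5353, -0.0827, 0.0903]
eef_rot: [-0.0, -0.171, 0.985, -0.0]
force: [0.2, -0.3, -0.5]
finger_gap: 0.0328
grasp_force: 59.5
```

Emit:
servo_tool(moves=[{"tx": 0, "ty": 0, "tz": -1, "rx": 0, "ry": 0, "rz": 0, "jaw": 0.3}, {"tx": 0, "ty": 0, "tz": 0, "rx": 0, "ry": 0, "rz": 0, "jaw": 0.3}])

```text
time: 19.27
tcp_pos: [0.5354, -0.0827, 0.0894]
eef_rot: [0.0, -0.171, 0.985, -0.0]
force: [0.4, -0.2, 0.9]
finger_gap: 0.0328
grasp_force: 59.7
```

Emit:
servo_tool(moves=[{"tx": 0, "ty": 0, "tz": -0.7, "rx": 0, "ry": 0, "rz": 0, "jaw": 0.3}, {"tx": 0, "ty": 0, "tz": 0, "rx": 0, "ry": 0, "rz": 0, "jaw": 0.3}])

```text
time: 19.52
tcp_pos: [0.5354, -0.0827, 0.0894]
eef_rot: [0.0, -0.171, 0.985, -0.0]
force: [-4.8, -0.5, 8.0]
finger_gap: 0.0326
grasp_force: 60.5
```

Touchdown at the expected height. I'll ease off a little, release and withdraw.

Emit:
servo_tool(moves=[{"tx": 0, "ty": 0, "tz": 0.5, "rx": 0, "ry": 0, "rz": 0, "jaw": 0.3}, {"tx": 0, "ty": 0, "tz": 0, "rx": 0, "ry": 0, "rz": 0, "jaw": 0.55}, {"tx": 0, "ty": 0, "tz": 0, "rx": 0, "ry": 0, "rz": 0, "jaw": 0.55}, {"tx": 0, "ty": 0, "tz": 0, "rx": 0, "ry": 0, "rz": 0, "jaw": 0.55}])

```text
time: 20.02
tcp_pos: [0.5353, -0.0826, 0.0891]
eef_rot: [-0.0, -0.171, 0.985, 0.0]
force: [0.3, -0.5, -0.3]
finger_gap: 0.0472
grasp_force: 0.0
```

Emit:
servo_tool(moves=[{"tx": 0, "ty": 0, "tz": 10, "rx": 0, "ry": 0, "rz": 0, "jaw": 0.55}, {"tx": 0, "ty": 0, "tz": 25, "rx": 0, "ry": 0, "rz": 0, "jaw": 0.55}, {"tx": 0, "ty": 0, "tz": 35, "rx": 0, "ry": 0, "rz": 0, "jaw": 0.55}, {"tx": 0, "ty": 0, "tz": 40, "rx": 0, "ry": 0, "rz": 0, "jaw": 0.55}, {"tx": -15, "ty": -40, "tz": 20, "rx": 0, "ry": 0, "rz": 0, "jaw": 0.55}, {"tx": -15, "ty": -50, "tz": 0, "rx": 0, "ry": 0, "rz": 0, "jaw": 0.55}, {"tx": -15, "ty": -50, "tz": 0, "rx": 0, "ry": 0, "rz": 0, "jaw": 0.55}, {"tx": -15, "ty": -50, "tz": 0, "rx": 0, "ry": 0, "rz": 0, "jaw": 0.55}, {"tx": 0, "ty": 0, "tz": 0, "rx": 0, "ry": 0, "rz": 0, "jaw": 0.55}])

```text
time: 21.15
tcp_pos: [0.4731, -0.2781, 0.2192]
eef_rot: [-0.001, -0.166, 0.986, -0.001]
force: [-0.4, -0.1, 0.8]
finger_gap: 0.0469
grasp_force: 0.0
```

Run:
```python
from h import *
st();P=bot.camera_params("top");a=bot.grab_frame("top");s=bot.grab_frame("scene")
cv2.imwrite("pics/t5.png",a);cv2.imwrite("pics/s5.png",s)
c=np.hstack([cv2.resize(a[120:240,290:410],(400,400),interpolation=cv2.INTER_CUBIC),cv2.resize(s[120:240,270:390],(400,400),interpolation=cv2.INTER_CUBIC)])
cv2.imwrite("pics/end.png",c)
# lid moved since release? compare scene lid region with s2 crop
o=cv2.resize(cv2.imread("pics/s2.png"),(120,120),interpolation=cv2.INTER_AREA).astype(int)
d=np.abs(o-s[120:240,270:390]).sum(2);print("lid side diff",np.median(d[38:76,8:30]),(d[38:76,8:30]>90).sum(), (d[20:40,25:50]>90).sum())
print("predicted top px of tile upright top centre",proj("top",[.5354,-.0827,.110],P), "foot centre",proj("top",[.553,-.076,.065],P))
```

```text
t 21.15 tcp [ 473.1 -278.1  219.2] ycl 109.2 z [-0.001 -0.001 -1.   ] F [-0.4 -0.1  0.8] gap 46.9 gf 0.0
lid side diff 4.0 40 299
predicted top px of tile upright top centre [343.52138542 195.51130836] foot centre [340.70877462 192.71613685]
```

View pics/end.png

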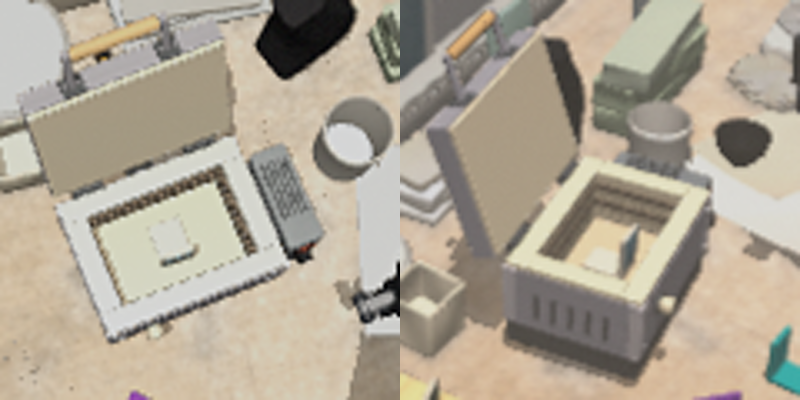

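The tile stands in the middle of the shelf, and the lid rests back where it was released. The arm is clear, so I'm handing in.

```bash
python3 -c "
from bench import bot
print(bot.finish_job())"
```

```text
the job is handed in; nothing more can be done
None
```

The kiln lid was swung back until I felt the buffer (about 108°), eased off and left resting there, then the blue tile was stood upright in the middle of the shelf; I judged buffer contact by force because the buffer was out of view, and the job is handed in.

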